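# Slide the arrow board under the drill

### The job

Slide the wooden signpost board with the pointed end along the table, without lifting it off, until the pencil cross near its point is right under the tip of the drill bit. Leave it lying flat there, let go, leave the square-ended board where it is and do not bump against the drill stand.

Things in the scene. Friction and masses are not known exactly. Their poses are not given: they have to be found in the camera images.
- arrow_center (a point): Centre of the pointed loose board to move (light wood, 240 long x, 44 wide y, 22 thick z, 0.12 kg), 11 mm above its underside. x runs along it to the 90 degree point (last 22 mm); other end square. Starts flat, left or right of the robot, point facing away from the robot within 20 degrees. Grasped across the width at or behind the centre (square-end half) the gripper clears the drill.
- arrow_mark (a point): Centre of the dark pencil cross (26 mm strokes) on the pointed board's top face, 85 mm from the board's centre towards the point (35 mm from the point), on the centre line, 22 mm above its underside. Same axes as the board.
- plain_center (a point): A second loose board of the same wood and size (240 x 44 x 22 mm) with the same cross but both ends square, on the robot's other side; to be left alone. This point is its centre, 11 mm above its underside; x along it.
- drill: Fixed drill on a pillar. Origin: table point straight under the bit tip. Over it: tip at z 37 mm (board top is 22), bit 6 thick to z 85, chuck 32 to 125, motor 56 to 295. Pillar (28 thick, 336 high) on a round foot (110 across, 16 high) centred at x = y = 100 mm of its frame, behind and left of the bit (yaw within 17 degrees). The robot's side is free: bring the board straight in from there.
There are look-alikes about, which are no part of the job. What is shaped like the part that bears arrow_center but green or pink is not meant.

How it is judged:
At the end, for the whole second after the job is handed in: The pencil cross of the pointed board is within 12 mm, seen from above, of the point under the bit's tip; the board lies flat on the table (within 0.1 rad and 3 mm), at rest (horizontal distance between arrow_mark and drill below 0.012 m and height (world z) of arrow_center below 0.014 m and height (world z) of arrow_mark below 0.025 m and angle between arrow_center's own z axis and vertical below 0.1 rad and linear speed of arrow below 0.01 m/s and angular speed of arrow below 0.1 rad/s); the robot touches nothing.
It fails at once if the pointed board is lifted: its centre rises more than 15 mm (height (world z) of arrow_center above 0.026 m).
It fails at once if the square-ended board is moved by more than 20 mm (distance of plain_center from where it was at the start of the episode above 0.02 m).
It fails at once if the drill stand is bumped with more than 8 N (contact force between drill and anything else above 8 N).
It also fails if it takes over 42 s, if anything falls off the work surface, if the arm or the gripper's body presses on something with over 40 N, if the wrist force passes 120 N, or if a joint passes its speed limit or range.

### The arm

A 6-joint arm with a two-finger parallel gripper is mounted at the origin on the work surface. World frame = base frame: x ahead of the robot, y to its left, z up, the work surface at z = 0. Lengths are in m, angles in rad, forces in N, time in s.
With the tool pointing down it reaches from about 0.375 to 0.975 m from the base axis. Payload 3.8 kg.
Tool frame: the origin (TCP) lies midway between the tips of the shut fingers; the grasp point (between the pads) lies 19 mm behind it; x points along the fingers, y is the direction in which the jaws open and shut, and the axes are right-handed (so a half turn about x gives the same grasp; the last joint's range is limited). The gripper opens to 88 mm and grips with 3 to 60 N. Pads are 18 mm wide; open, the fingers measure 123 mm over their backs; the gripper's body (75 mm by 187 mm) begins 45 mm behind the grasp point.
Start: joints at [1.22, 0.264, 1.604, -0, 1.274, -0.037], TCP at [0.208, 0.642, 0.239] pointing down, gripper open.
Joint ranges: [-2.63, 2.63], [-0.94, 2.18], [0.31, 2.57], [-1.31, 4.45], [0, 2.66], [-2.55, 2.55]. Speed limits (rad/s): [2.57, 2.57, 3.14, 3.14, 3.14, 3.14].

### API

Orientations are given as a rotation vector (axis times angle).
In Python, from cell import manip, inverse_kinematics, cams, order gives the robot as it stands. Calls block until the motion is done:
- manip.move_pose(position, orientation): joint-space move of the TCP to a pose.
- manip.move_linear(position, rate=0.15, rot=None): straight line of the TCP; rot=None keeps the orientation; rate is the mean speed in m/s.
- manip.set_joints(angles): joint-space move.
- manip.set_gripper(opening, force=None): finger opening in m; force is the grip in N (None keeps the last); returns when the fingers have stopped.
- manip.dwell(seconds).
- inverse_kinematics(position, orientation): joint angles nearest the present ones, or None.
- manip.state(): the state.
- cams.capture(name): name is "scene" or "side" or "wrist"; returns a dict with "image" (420x560x3 uint8, blue, green, red), "z_map" (420x560 float32, m along the optical axis (not along the pixel's ray), 0 where there is no reading), "intrinsics" (3x3 intrinsics, pixels), "position" and "orientation" of the camera in the world; the wrist camera has in their place "T_tool_cam" (4x4, takes a point from camera to tool coordinates, whose origin is the TCP and whose axes are the tool frame's). Camera axes: x right, y down, z forward; pixel columns grow to the right and rows downward; lengths in m; the calibration is good to about 2 mm. The wrist camera is an equidistant fisheye: a pixel r from the principal point sees the ray r / f radians off the axis. A picture is of the moment at which its call begins: read the wrist's pose just before it.
A pose or a line that the arm cannot do raises manip.IKError and nothing moves.
- order.close_job(): hands the job in, once; it reports no verdict.
The state is a dict: "clock": time; "joint_pos": joint angles; "joint_velocities": joint speeds; "tau": joint torques, N m; "tool_pos": TCP position; "tcp_rot": TCP orientation; "contact_force": force on the tool from outside, world axes, zero at the start; "moment": the same for the moment, N m; "gripper_width": finger opening in m.
Only numpy, scipy, OpenCV 4.12 (cv2) and the standard library are available. Lean on these libraries where they do the work, as an engineer would, in place of code of your own. Each camera call takes 0.05 s, during which the arm holds its last target.

## Working session

There is one attempt and no reset: what is moved stays moved. The work goes in short steps, each a Python script; the robot and the scene stay as the last script left them, time stands still between calls to the robot, and variables do not carry over. Pictures are saved under pics/ and viewed, and the job is handed in when it is done.

```bash
mkdir -p pics; ls
python3 - <<'E'
from cell import manip,cams
import cv2,numpy as np,pickle
s=manip.state();print(s['clock'],s['tool_pos'],s['tcp_rot'],s['contact_force'])
for n in ['scene','side']:
    c=cams.capture(n);pickle.dump(c,open(f'{n}0.pkl','wb'));cv2.imwrite(f'pics/{n}0.png',c['image']);print(n,c['position'],c['orientation'],c['intrinsics'])
E
```

```text
pics
0.0 [0.20811739 0.64136342 0.23741088] [ 0.2445504   1.55715097 -0.24799989] [ 0.5195589  -0.37397649 -0.77057736]
scene [0.84152416 0.5774749  0.71149608] [-0.71039983 -2.57167109  1.21396525] [[437.82724337   0.         274.91210899]
 [  0.         437.82724337 205.07684735]
 [  0.           0.           1.        ]]
side [-0.02448705 -0.53196299  0.83595935] [-2.25258672  1.02532798 -0.36089677] [[466.91855831   0.         275.03518525]
 [  0.         466.91855831 216.22279224]
 [  0.           0.           1.        ]]
```

View pics/scene0.png

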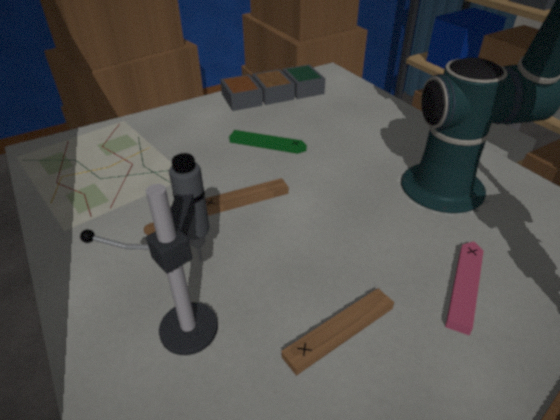

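View pics/side0.png

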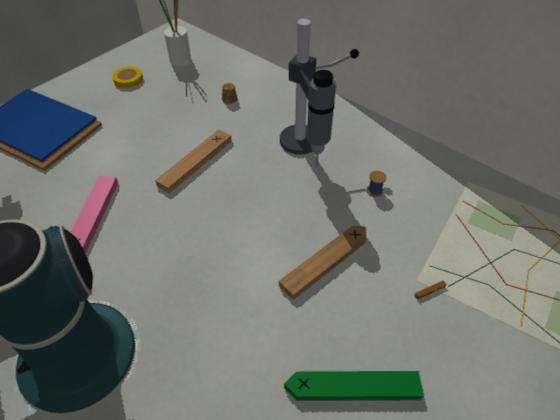

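The side view shows the pointed board with its point and cross near (357,234), on the robot's right. The square board is at (195,160), and the drill's bit tip is near (318,160). Next I measure them.

```bash
cat > h.py <<'E'
import numpy as np,cv2,pickle
from scipy.spatial.transform import Rotation as R
def cloud(c):
    K=c['intrinsics'];z=c['z_map'];v,u=np.mgrid[:z.shape[0],:z.shape[1]]
    P=np.stack([(u-K[0,2])/K[0,0]*z,(v-K[1,2])/K[1,1]*z,z],-1)
    W=P@R.from_rotvec(c['orientation']).as_matrix().T+c['position']
    W[z<=0]=np.nan
    return W
def ray(c,u,v,h):
    K=c['intrinsics'];d=R.from_rotvec(c['orientation']).as_matrix()@np.array([(u-K[0,2])/K[0,0],(v-K[1,2])/K[1,1],1])
    p=np.array(c['position']);return p+d*(h-p[2])/d[2]
E
python3 - <<'E'
from h import *
c=pickle.load(open('side0.pkl','rb'));s=pickle.load(open('scene0.pkl','rb'))
W=cloud(c);S=cloud(s)
def blob(W,c,seed):
    hsv=cv2.cvtColor(c['image'],cv2.COLOR_BGR2HSV)
    m=(W[...,2]>.014)&(W[...,2]<.03)&(hsv[...,1]>60)
    n,l=cv2.connectedComponents(m.astype(np.uint8))
    P=W[l==l[seed[1],seed[0]]];
    r=cv2.minAreaRect((P[:,:2]*1000).astype(np.float32));print(len(P),r,'z',np.median(P[:,2]));print(cv2.boxPoints(r))
    return l==l[seed[1],seed[0]]
m=blob(W,c,(325,260));blob(W,c,(195,160));blob(S,s,(340,330))
print('cross side',ray(c,356,234.5,.022),'scene plain',ray(s,304.5,349,.022),'side plain',ray(c,217,139,.022))
# drill points by height slices
for n,A in (('side',W),('scene',S)):
    ok=(A[...,2]>.03)&(A[...,0]>.4)&(A[...,2]<.4)
    for a,b in [(.03,.05),(.05,.08),(.09,.12),(.14,.2),(.2,.28),(.3,.34)]:
        P=A[ok&(A[...,2]>a)&(A[...,2]<b)]
        if len(P): print(n,a,b,len(P),np.round(np.nanpercentile(P,[2,50,98],axis=0)[:,:2],3).tolist())
for n,cc in(('side',c),('scene',s)):
    x0,y0=(260,0) if n=='side' else (60,130)
    cv2.imwrite(f'pics/{n}_crop.png',cv2.resize(cc['image'][y0:y0+260 if n=='side' else y0+230,x0:x0+180],None,fx=2.3,fy=2.3) )
cv2.imwrite('pics/bit.png',cv2.resize(c['image'][120:260,270:400],None,fx=4,fy=4,interpolation=2))
E
```

```text
1980 ((474.65850830078125, -228.76397705078125), (47.45020294189453, 235.92108154296875), 82.14346313476562) z 0.021345346341953786
[[ 354.56213 -236.142  ]
 [ 588.2688  -268.39078]
 [ 594.7549  -221.38596]
 [ 361.04822 -189.13718]]
1243 ((502.0025634765625, 215.5386505126953), (242.82135009765625, 49.91278839111328), 4.5965471267700195) z 0.02088623428605607
[[378.98242 230.68507]
 [382.98236 180.93282]
 [625.0227  200.39223]
 [621.02277 250.14449]]
2904 ((503.50604248046875, 219.21212768554688), (242.32948303222656, 45.733673095703125), 4.965370178222656) z 0.022641790306163534
[[380.8168  231.5059 ]
 [384.77524 185.94386]
 [626.1953  206.91835]
 [622.2368  252.4804 ]]
cross side [ 0.56261368 -0.2421843   0.022     ] scene plain [0.58646774 0.22615633 0.022     ] side plain [0.58677876 0.22147712 0.022     ]
side 0.03 0.05 2066 [[0.706, -0.377], [1.34, 0.005], [1.347, 0.598]]
side 0.05 0.08 2628 [[0.724, -0.368], [1.341, -0.017], [1.347, 0.603]]
side 0.09 0.12 2481 [[0.653, -0.352], [1.341, -0.045], [1.347, 0.627]]
side 0.14 0.2 3823 [[0.637, -0.327], [1.34, -0.101], [1.347, 0.611]]
side 0.2 0.28 3594 [[0.636, -0.302], [0.791, -0.076], [1.346, 0.078]]
side 0.3 0.34 260 [[0.728, 0.051], [0.735, 0.06], [0.754, 0.076]]
scene 0.03 0.05 648 [[0.415, -2.289], [0.676, -1.55], [0.854, 0.082]]
scene 0.05 0.08 1008 [[0.414, -2.288], [0.671, -1.548], [0.847, 0.082]]
scene 0.09 0.12 836 [[0.412, -1.872], [0.648, -1.536], [0.758, 0.082]]
scene 0.14 0.2 1785 [[0.415, -1.782], [0.645, -1.532], [0.757, 0.083]]
scene 0.2 0.28 3849 [[0.601, -1.536], [0.722, 0.024], [0.851, 0.096]]
scene 0.3 0.34 599 [[0.732, 0.057], [0.746, 0.078], [0.758, 0.083]]
```

View pics/bit.png

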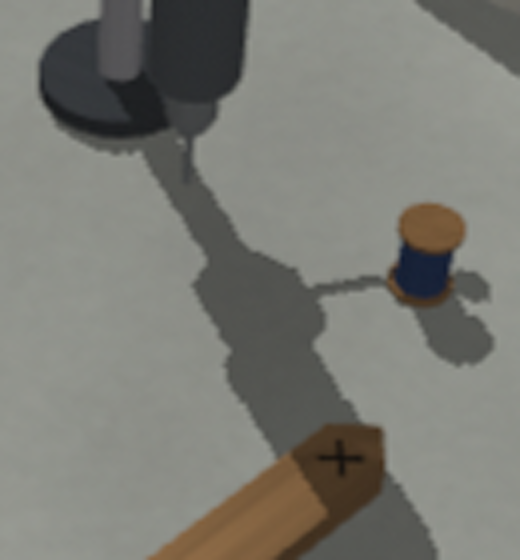

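View pics/scene_crop.png

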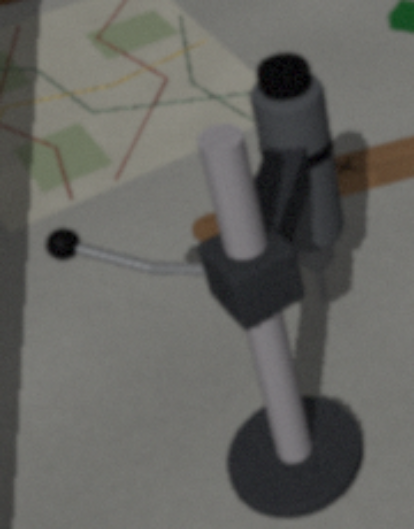

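Run:
```python
from h import *
from scipy.optimize import least_squares
c=pickle.load(open('side0.pkl','rb'));s=pickle.load(open('scene0.pkl','rb'))
print('tip side',ray(c,316.75,165.5,.037))
def fit(A,zr,xr,yr,r):
    m=(A[...,2]>zr[0])&(A[...,2]<zr[1])&(A[...,0]>xr[0])&(A[...,0]<xr[1])&(A[...,1]>yr[0])&(A[...,1]<yr[1])
    P=A[m][:,:2]
    if len(P)<10: return len(P)
    f=least_squares(lambda q:np.hypot(*(P-q).T)-r,P.mean(0)+.0,loss='soft_l1',f_scale=.003)
    # two-sided ambiguity: start pushed away
    return len(P),f.x,f.cost
for n,A,cc in(('side',cloud(c),c),('scene',cloud(s),s)):
    for lab,zr,r,xr,yr in [('motor low',(.13,.17),.028,(.55,.72),(-.1,.06)),('motor hi',(.25,.285),.028,(.55,.72),(-.12,.02)),('chuck',(.09,.12),.016,(.55,.72),(-.1,.03)),('pillar lo',(.03,.12),.014,(.68,.82),(.03,.11)),('pillar hi',(.3,.33),.014,(.68,.82),(.03,.13))]:
        # start on far side from camera
        m=(A[...,2]>zr[0])&(A[...,2]<zr[1])&(A[...,0]>xr[0])&(A[...,0]<xr[1])&(A[...,1]>yr[0])&(A[...,1]<yr[1])
        P=A[m][:,:2]
        if len(P)<10: print(n,lab,len(P));continue
        md=np.median(P,0);d=md-np.array(cc['position'])[:2];d/=np.linalg.norm(d)
        f=least_squares(lambda q:np.hypot(*(P-q).T)-r,md+d*r,loss='soft_l1',f_scale=.003)
        print(n,lab,len(P),f.x.round(4),'rms',np.sqrt(np.mean(f.fun**2)).round(4))
W=cloud(c);m=(W[...,2]>.014)&(W[...,2]<.03)&(cv2.cvtColor(c['image'],cv2.COLOR_BGR2HSV)[...,1]>60)
n,l=cv2.connectedComponents(m.astype(np.uint8));P=W[l==l[260,325]][:,:2]
ctr=P.mean(0);u,S,v=np.linalg.svd(P-ctr);print('pca',np.degrees(np.arctan2(v[0,1],v[0,0])),ctr)
t=(P-ctr)@(v[0]*np.sign(v[0,0]));print(t.min(),t.max())
```

```text
tip side [ 0.66613132 -0.05083013  0.037     ]
side motor low 334 [ 0.6647 -0.0512] rms 0.0013
side motor hi 445 [ 0.6664 -0.0497] rms 0.0038
side chuck 87 [ 0.6648 -0.0512] rms 0.0014
side pillar lo 302 [0.7436 0.0657] rms 0.0014
side pillar hi 166 [0.7439 0.0659] rms 0.0015
scene motor low 331 [ 0.6659 -0.0495] rms 0.0009
scene motor hi 622 [ 0.6649 -0.0513] rms 0.0036
scene chuck 119 [ 0.6656 -0.0496] rms 0.001
scene pillar lo 515 [0.7449 0.0679] rms 0.0007
scene pillar hi 338 [0.7446 0.0678] rms 0.0007
pca 172.53053404350086 [ 0.46457323 -0.22875212]
-0.10797247842779595 0.1279687192055265
```

Measurements check out. The tip is at about (0.6655, −0.0505), where the tip ray and the motor and chuck fits agree. The pillar is 141 mm from it (expected 141). The cross is at (0.563, −0.242), with board yaw about −7.7°. I'll retract so the swing passes inside the drill, then hover over the board.

```bash
cat >> h.py <<'E'
def rot(yaw,flip=False):
    x=np.array([0,0,-1.]);y=np.array([-np.sin(yaw),np.cos(yaw),0])*(-1 if flip else 1)
    return R.from_matrix(np.stack([x,y,np.cross(x,y)],1)).as_rotvec()
E
python3 - <<'E'
from h import *
from cell import manip,inverse_kinematics,cams
s=manip.state();print(R.from_rotvec(s['tcp_rot']).as_matrix().round(2))
a=np.arctan2(s['tool_pos'][1],s['tool_pos'][0])
y=np.radians(-7.7);m=np.array([.5626,-.2422]);d=np.array([np.cos(y),np.sin(y)])
g=m-115*d/1000;print('grasp',g)
manip.move_pose([.43*np.cos(a),.43*np.sin(a),.28],s['tcp_rot'])
ok=[]
for f in (False,True):
    q=inverse_kinematics([*g,.2],rot(y,f));qf=inverse_kinematics([.5505,-.0505,.005],rot(0,f));print(f,None if q is None else np.round(q,2),None if qf is None else np.round(qf,2))
    if q is not None: ok.append((np.abs(np.array(q)-s['joint_pos'])[5],f))
f=min(ok)[1];print(f)
manip.move_pose([*g,.2],rot(y,f))
t=manip.state();print(t['clock'],t['tool_pos'],t['joint_pos'])
t=manip.state();c=cams.capture('wrist');pickle.dump((t,c),open('w1.pkl','wb'));cv2.imwrite('pics/w1.png',c['image'])
c=cams.capture('side');pickle.dump(c,open('side1.pkl','wb'));cv2.imwrite('pics/side1.png',c['image'])
E
```

```text
[[-0.    0.31  0.95]
 [-0.    0.95 -0.31]
 [-1.   -0.   -0.  ]]
grasp [ 0.44863693 -0.22679159]
False [-0.52 -0.04  2.01 -0.    1.17 -1.95] [-0.14  0.29  2.05 -0.    0.8  -1.71]
True [-0.52 -0.04  2.01 -0.    1.17  1.19] [-0.14  0.29  2.05 -0.    0.8   1.43]
True
3.6083 [ 0.44899415 -0.22612974  0.20009427] [-5.16268474e-01 -3.58228853e-02  2.00916419e+00  2.65528682e-04
  1.16811682e+00  1.18748647e+00]
```

View pics/w1.png

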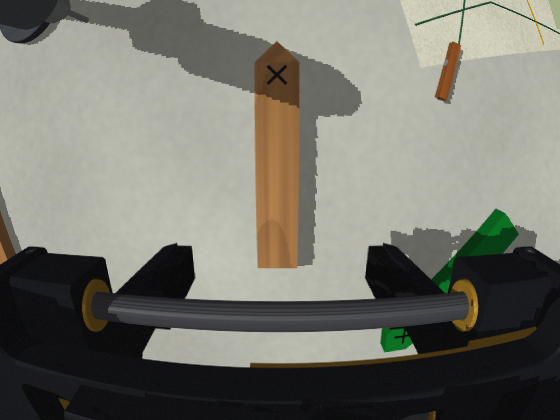

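View pics/side1.png

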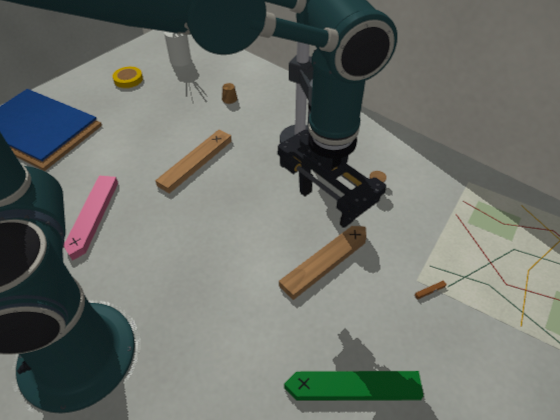

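Wrist view: the cross is at (277,74), the board is centred between the jaws, and the green look-alike is off to the right. I'll cross-check with the wrist camera and check the green board's clearance.

```bash
cat >> h.py <<'E'
def wray(t,c,u,v,h):
    K=c['intrinsics'];dx,dy=u-K[0,2],v-K[1,2];r=np.hypot(dx,dy);th=r/K[0,0]
    d=np.array([np.sin(th)*dx/r,np.sin(th)*dy/r,np.cos(th)])
    T=np.eye(4);T[:3,:3]=R.from_rotvec(t['tcp_rot']).as_matrix();T[:3,3]=t['tool_pos'];T=T@c['T_tool_cam']
    d=T[:3,:3]@d;p=T[:3,3];return p+d*(h-p[2])/d[2]
E
python3 - <<'E'
from h import *
t,c=pickle.load(open('w1.pkl','rb'))
print('cross',wray(t,c,277,74.5,.022),'point',wray(t,c,277.5,42,.022),'tail',wray(t,c,257.5,268,.022),wray(t,c,298,268,.022))
for p in [(501,209),(384,352)]: print('green wrist',wray(t,c,*p,.022))
s=pickle.load(open('side0.pkl','rb'))
for p in [(287,384),(292,373),(420,372)]:print('green side',ray(s,*p,.022))
E
```

```text
cross [ 0.56137425 -0.23833628  0.022     ] point [ 0.59456497 -0.24327768  0.022     ] tail [ 0.36083884 -0.18921073  0.022     ] [ 0.35493547 -0.2338119   0.022     ]
green wrist [ 0.38873162 -0.49347753  0.022     ]
green wrist [ 0.20806611 -0.33508507  0.022     ]
green side [ 0.21078397 -0.34157748  0.022     ]
green side [ 0.23157461 -0.33557565  0.022     ]
green side [ 0.38196804 -0.505626    0.022     ]
```

Wrist and side agree to 4 mm. The wrist gives (0.5614, −0.2383) and yaw −7.5°; I use a value between the two. The green board is well clear. Next: descend, grip and slide to a pre-position 120 mm short of the drill, then check.

Run:
```python
from h import *
from cell import manip,cams
y=np.radians(-7.6);m=np.array([.562,-.2393]);d=np.array([np.cos(y),np.sin(y)])
g=m-.115*d;r0=rot(y,True);r1=rot(0,True)
manip.move_linear([*g,.06],rate=.15,rot=r0)
manip.move_linear([*g,.005],rate=.06)
s=manip.state();print(s['clock'],s['tool_pos'],s['contact_force'])
manip.set_gripper(.03,force=20)
s=manip.state();print(s['clock'],s['tool_pos'],s['gripper_width'],s['contact_force'])
manip.move_linear([.5455-.115,-.0505,.005],rate=.06,rot=r1)
manip.dwell(.2)
s=manip.state();print(s['clock'],s['tool_pos'],s['gripper_width'],s['contact_force'])
t=manip.state();c=cams.capture('wrist');pickle.dump((t,c),open('w2.pkl','wb'));cv2.imwrite('pics/w2.png',c['image'])
c=cams.capture('side');pickle.dump(c,open('side2.pkl','wb'));cv2.imwrite('pics/side2.png',c['image'])
```

```text
5.8583 [ 0.44838847 -0.2243049   0.00530909] [ 0.0314571  -0.67917718  0.23136966]
6.5917 [ 0.44800483 -0.2240557   0.00504786] 0.04351574559778215 [ 0.7076009  -0.06484429  0.81538527]
9.85 [ 0.43056062 -0.05055064  0.00502102] 0.044159856684851825 [-0.34104706 -1.19322525  0.83479377]
```

View pics/w2.png

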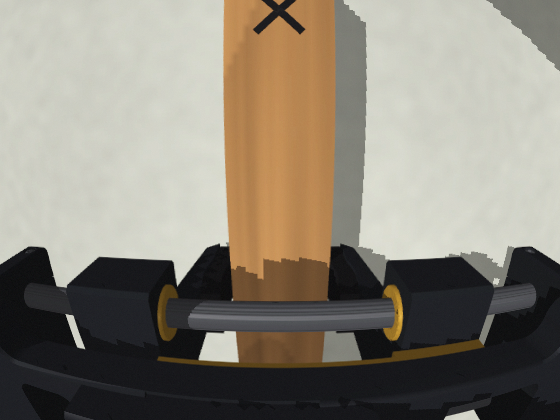

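View pics/side2.png

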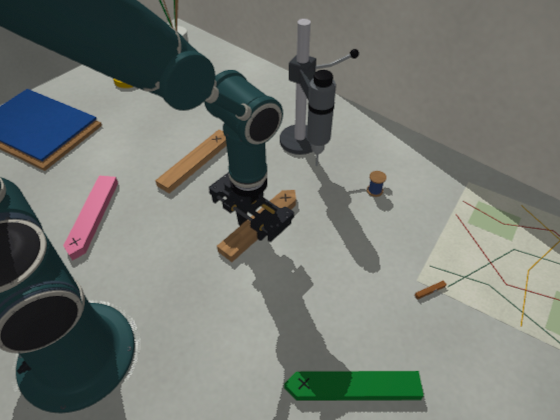

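The board is gripped (44 mm width) and flat. The cross is at (278,12) in the wrist view and (286,198) in the side view.

Run:
```python
from h import *
t,c=pickle.load(open('w2.pkl','rb'));s=pickle.load(open('side2.pkl','rb'))
print('cross w',wray(t,c,278.5,11.5,.022),'side',ray(s,286.3,198,.022),'tip',ray(s,316.75,165.5,.037))
cv2.imwrite('pics/s2c.png',cv2.resize(s['image'][145:215,260:340],None,fx=7,fy=7,interpolation=2))
```

```text
cross w [ 0.54430172 -0.05021531  0.022     ] side [ 0.54533866 -0.055369    0.022     ] tip [ 0.66613132 -0.05083013  0.037     ]
```

View pics/s2c.png

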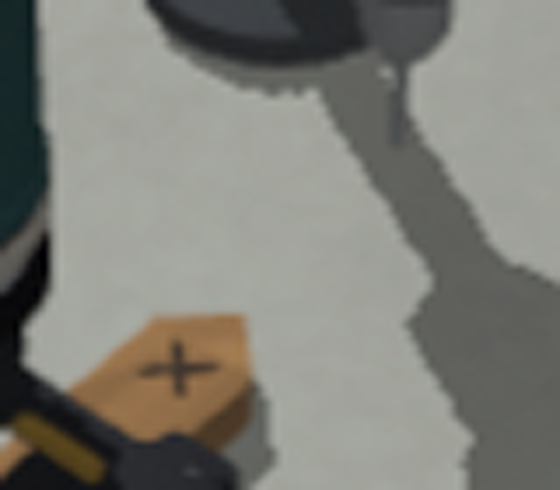

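Run:
```python
from h import *
from cell import manip,cams
s=pickle.load(open('side2.pkl','rb'));print(ray(s,285.4,197.7,.022))
y=-.0490
manip.move_linear([.4305+.085,y,.005],rate=.07)
t=manip.state();print(t['clock'],t['tool_pos'],t['contact_force'])
manip.move_linear([.4305+.121,y,.005],rate=.04)
manip.dwell(.2)
t=manip.state();print(t['clock'],t['tool_pos'],t['contact_force'])
for n in('side','scene','wrist'):
    c=cams.capture(n);pickle.dump((t,c),open(n+'3.pkl','wb'));cv2.imwrite(f'pics/{n}3.png',c['image'])
    if n=='side':cv2.imwrite('pics/s3c.png',cv2.resize(c['image'][125:225,260:370],None,fx=5,fy=5,interpolation=2))
```

```text
[ 0.54468336 -0.05313976  0.022     ]
11.3167 [ 0.5143225  -0.04869134  0.00495534] [-3.63996588  0.65063103  6.91524991]
12.5667 [ 0.55036752 -0.04870499  0.00499184] [-2.97611671 -0.11087942  5.06659157]
```

View pics/s3c.png

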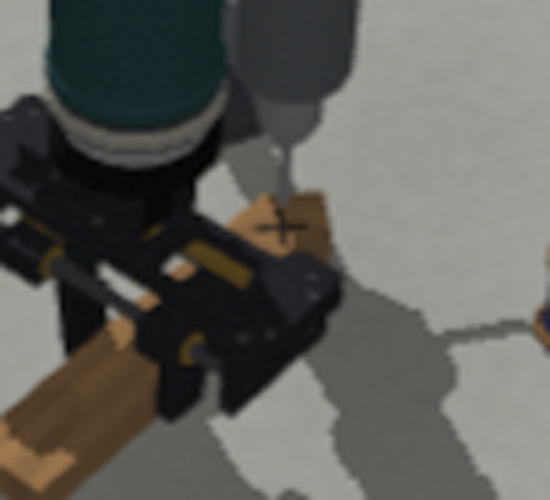

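View pics/wrist3.png

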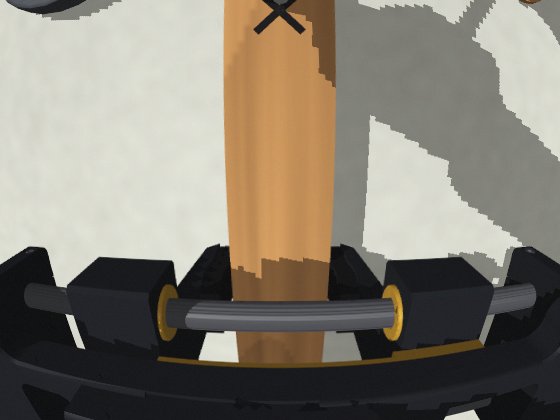

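View pics/scene3.png

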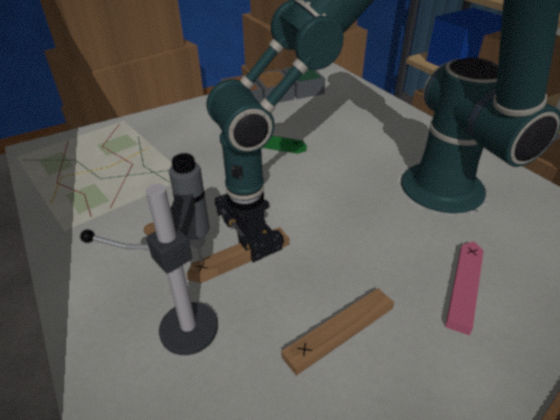

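Run:
```python
from h import *
t,s=pickle.load(open('side3.pkl','rb'));print('side cross',ray(s,316.2,170.2,.022),'tip',ray(s,316.9,165.9,.037))
t,w=pickle.load(open('wrist3.pkl','rb'));print('wrist cross',wray(t,w,278.5,12,.022))
t,c=pickle.load(open('scene3.pkl','rb'));cv2.imwrite('pics/c3.png',cv2.resize(c['image'][210:300,160:270],None,fx=6,fy=6,interpolation=2))
cv2.imwrite('pics/w3c.png',cv2.resize(w['image'][0:60,230:330],None,fx=6,fy=6,interpolation=2))
print('scene cross',ray(c,202,266,.022))
```

```text
side cross [ 0.66494046 -0.05112167  0.022     ] tip [ 0.66525339 -0.05198258  0.037     ]
wrist cross [ 0.66382058 -0.04837122  0.022     ]
scene cross [ 0.66360395 -0.05038969  0.022     ]
```

View pics/c3.png

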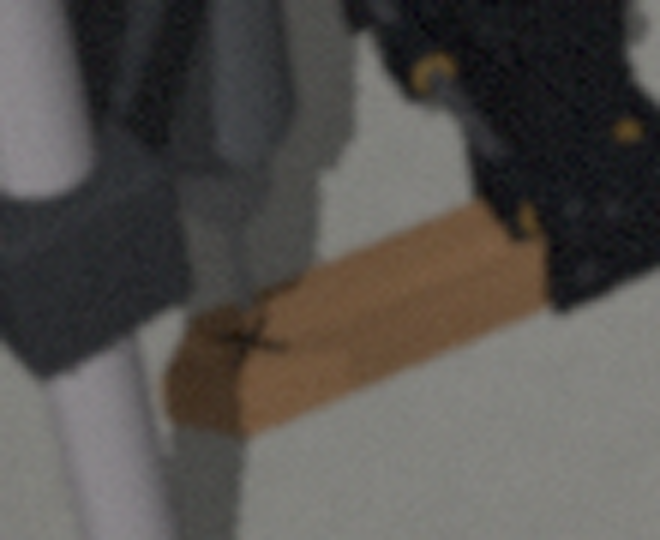

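View pics/w3c.png

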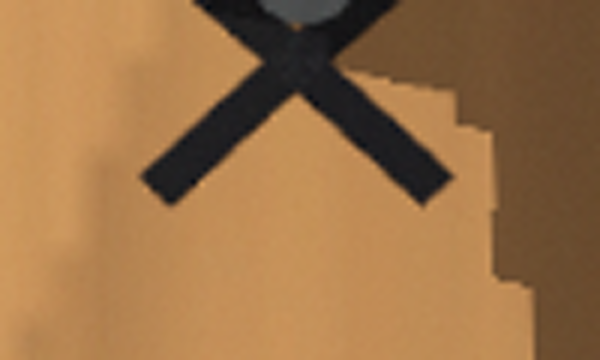

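All three cameras put the cross within about 2 mm of the bit tip: the side offset is (0.3, 0.9) mm, and the tip sits directly over the cross in both scene and wrist views. Now I release and retreat.

Run:
```python
from h import *
from cell import manip,cams
manip.set_gripper(.085)
p=manip.state()['tool_pos']
manip.move_linear([p[0],p[1],.09],rate=.08)
manip.move_linear([p[0]-.12,p[1],.2],rate=.15)
manip.dwell(.3)
t=manip.state();print(t['clock'],t['tool_pos'],t['contact_force'])
for n in('side','scene','wrist'):
    c=cams.capture(n);pickle.dump((t,c),open(n+'4.pkl','wb'));cv2.imwrite(f'pics/{n}4.png',c['image'])
    if n=='side':cv2.imwrite('pics/s4c.png',cv2.resize(c['image'][125:225,260:370],None,fx=5,fy=5,interpolation=2)); W=cloud(c);hs=cv2.cvtColor(c['image'],cv2.COLOR_BGR2HSV)
    if n=='scene': print('plain',ray(c,304.5,349,.022));cv2.imwrite('pics/c4.png',cv2.resize(c['image'][210:380,160:320],None,fx=3.5,fy=3.5,interpolation=2))
```

```text
16.2083 [ 0.43148344 -0.048955    0.19949249] [ 0.58262276 -0.46650044  0.45170108]
plain [0.58646774 0.22615633 0.022     ]
```

View pics/s4c.png

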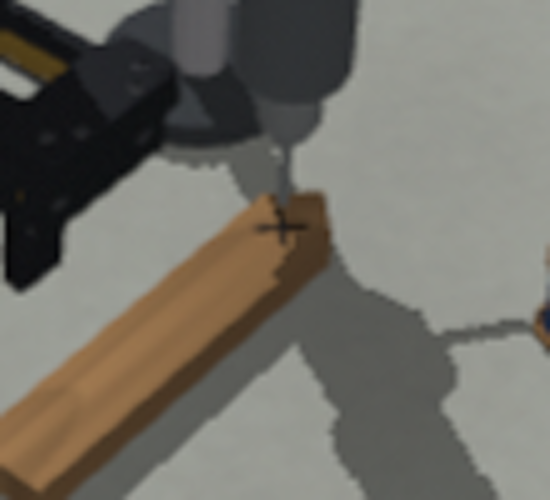

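View pics/c4.png

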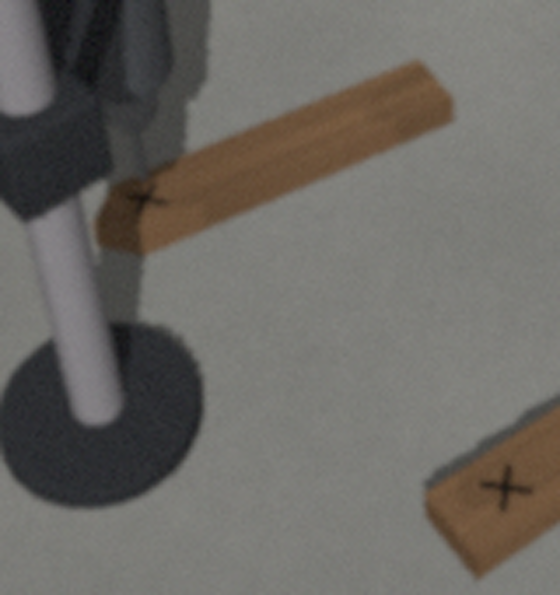

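View pics/wrist4.png

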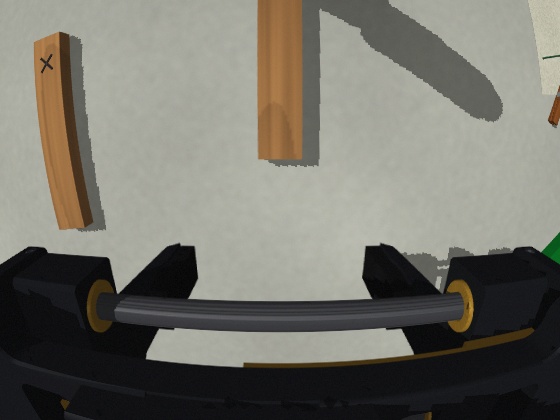

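The board stayed put: the cross is still at side-crop (282,227) under the tip. It lies flat, the gripper is clear, and the square board's cross is at the same pixel as before. I'm handing in.

```bash
python3 -c "
from cell import order
print(order.close_job())"
```

```text
the job is handed in; nothing more can be done
None
```

I slid the pointed board along the table until its pencil cross was under the drill bit, then let go and backed the gripper away. I handed the job in at about 16 s of the 42 s allowed; it reports no verdict.

I held the board across its width, 30 mm behind its centre. I moved it in two slides: first to a spot about 120 mm short of the drill, then straight in from the robot's side.

**Position:** Before release, the side camera put the cross about 1 mm from the bit tip. The scene and wrist cameras put it within about 3 mm of the tip position measured at the start. After release, the cross had not visibly moved and the board looked flat.

**Square board:** It showed no visible movement in the scene camera, where its cross is in the same place as before.

**Contact:** The tool force was about 7 N upward and 4 N sideways during the final slide, and close to zero after backing away. I had no direct reading of force on the drill stand, but the images showed clear space around it.

**Disagreement:** The cameras differed by up to 5 mm in y, more than the stated 2 mm calibration. I aimed between them, which still leaves room within the 12 mm tolerance.

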